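# Release one vial from the locked two-lane dispenser

## Robot

A 6-joint arm with a two-finger parallel gripper is mounted at the origin on a cart in front of the work surface, level with it; the furniture and walls round the work are solid. World frame = base frame: x ahead of the robot, y to its left, z up, the work surface at z = 0. Lengths are in m, angles in rad, forces in N, time in s.
With the tool pointing down it reaches from about 0.35 to 0.775 m from the base axis. Payload 5.5 kg.
Tool frame: the origin (TCP) lies between the finger pads; the fingertips stand 22 mm ahead of it and the grasp point (between the pads) lies 3 mm ahead of it; z points along the fingers, y is the line along which they close (so a half turn about z gives the same grasp; the last joint's range is limited). The gripper opens to 85 mm and grips with 20 to 120 N. Pads are 22 mm wide; open, the fingers measure 114 mm over their backs; the gripper's body (76 mm by 85 mm) begins 54 mm behind the grasp point. The pads swing forward as they close: fully open they stand 13 mm farther back than shut.
Start: joints at [1.019, 0.313, 0.046, 1.304, 0, 1.431], TCP at [0.23, 0.527, 0.253] pointing down, gripper open.
Joint ranges: [-2.76, 2.76], [-0.86, 1.69], [-1.03, 1.26], [-2.2, 2.34], [-1.47, 1.5], [-3.14, 3.14]. Speed limits (rad/s): [2.57, 2.57, 3.14, 3.14, 3.14, 3.14].

## Interface

Orientations are given as a unit quaternion [w, x, y, z].
In Python, from workcell import env gives the robot as it stands.
- The arm moves only by the shell command python3 nudge.py 'ROWS' [OPENING] [FORCE]. ROWS is a JSON list of rows, 1 to 8 of them, each of 6 numbers: dx, dy, dz in m, then a rotation vector rx, ry, rz in rad; each row is the pose to reach, as a shift and turn from the pose commanded when the command began, along the tool's axes at that moment; what a row does not reach only later rows make up. A row lasts 1/8 s, in which the tool goes at most 0.0625 m and 0.188 rad, less where a joint would pass 70% of its speed; a pose out of reach is approached as far as the arm can. OPENING is the finger opening in m, set as the command begins (- or left out keeps the last). The fingers move at their own pace and stop on an object; FORCE is the grip in N (left out, the last holds). Time passes only in rows, so rows that do not move let the fingers close. It prints the time, the measured TCP pose, the force, the opening and the grip force at its end.
- env.get_state(): the state, without advancing time (a new reading comes with each control period).
- env.read_camera(name): name is "scene" or "side" or "wrist"; returns a dict with "image" (384x512x3 uint8, red, green, blue), "K" (3x3 intrinsics, pixels), "R" (3x3) and "t" (3): a world point X has camera coordinates R X + t. Camera axes: x right, y down, z forward; pixel columns grow to the right and rows downward; lengths in m; the calibration is good to about 2 mm. A picture is of the moment at which its call begins. There is no depth.
- env.hand_in(): hands the job in; it is judged then, once.
The state is a dict: "clock": time; "joint_pos": joint angles; "qvel": joint speeds; "tau": joint torques, N m; "tcp_pos": TCP position; "orientation": TCP orientation; "wrist_force": force on the tool from outside, world axes, zero at the start; "ft_torque": the same for the moment, N m; "finger_gap": finger opening in m; "grip_force": force on a finger pad.
Only numpy, scipy, OpenCV 4.12 (cv2) and the standard library are available. Lean on these libraries where they do the work, as an engineer would, in place of code of your own. Each camera call takes 0.05 s, during which the arm holds its last target. There are 200 camera calls.

## Task

Get one vial out of the locked vial dispenser into the steel dish: take the key from its rest, push it fully home in the dispenser's lock and turn it clockwise to its stop, then tilt the lever to the side where the dish stands, hold it over until a vial has rolled out into the dish, and let it spring back upright. Leave the key in the unlocked lock, every other vial in its lane, and the dish, the timer and the weighing boat where they are.

Things in the scene. Friction and masses are not known exactly. Their poses are not given: they have to be found in the camera images.
- dispenser: Vial dispenser, fixed: white wedge 138 wide (y) x 152 mm deep (x), its top rising 30 degrees from front to back. Origin on the bench under its middle; x from its low front (operator's side) to its back, y to its left, z up. A grey centre housing 60 mm wide carries lever (front) and, 86 mm up the slope, key lock; on each side a lane under a clear cover holds 3 vials behind a gate.
- outlet_left (a point): Middle of the open outlet lip of the left lane, 32 mm above the bench at the dispenser's front, 48.5 mm left (+y of the dispenser) of its centre line. A vial let go by the left gate rolls down the 30 degree lane and out here.
- outlet_right (a point): The same for the right lane, 48.5 mm to the right (-y of the dispenser).
- key: Steel key: head 30 wide x 9 thick x 32 mm high over a flat steel blade 12 wide x 5 thick x 21 mm long. Origin at the shoulder where blade meets head; z from blade to top of head, x along the width, y across the 9 mm thickness. A half turn about z makes no difference. Starts upright in its rest, blade down, shoulder on the rest's top.
- key_rest: Key rest, fixed: block 52 (x) x 34 (y) mm with its top at 34 mm, on a base plate 74 x 56 x 7 mm; the key stands loosely in a slot 25 mm deep in its top, the slot's length along x. Origin at the centre of its underside.
- keyway (a point): Lock mouth: centre of the steel ring (41 mm outside, 25 inside) on the face plate, level with its top, where the key's shoulder rests when fully home. Turns with the barrel; z out of the lock, square to the face plate (30 degrees off vertical, leaning to the operator), x along the slot (13.6 x 6.6 mm, 24 deep, mouth bevelled 2.7 mm, 2 mm below the ring top).
- lock (a joint): Angle of the lock barrel, rad. 0: locked, slot running up the slope; grows clockwise, looking at the face plate, to a stop at 1.05 (60 degrees). Stiff (0.04 N m), stays where left. It draws back a hidden bolt that blocks the lever; the lever is free from about 0.65. The key has about 0.14 rad of play in the slot either way.
- lever_knob (a point): Centre of the black pear-shaped knob (24 mm diameter, 30 mm high) on the lever, 48 mm above the face plate. Moves with the lever; z along the lever, which at rest stands square to the face plate (30 degrees off vertical, leaning to the operator), y to the dispenser's left, x up the slope. The lever's pivot lies on this z axis, 70 mm below this point.
- lever (a joint): Tilt of the lever, rad, about an axis along the slope. 0: centred by a spring of 1.0 N m/rad (5 N at the knob at the stop). Positive: knob to the dispenser's left (+y); stops at +-0.36. Leaning left drops the left lane's gate, a finger holds the second vial back; right likewise. Gate fully down from 0.15. Locked, it gives only 0.03; let go, it may rest up to 0.03 off centre.
- dish: Shallow steel dish, 64 x 64 x 22 mm high, 2 mm wall, standing under one of the two outlets (left or right varies). Origin at the centre of its underside.
- timer: Bench timer, 66 x 66 x 18 mm, in front of the other outlet; a bystander. Origin at the centre of its underside.
- weigh_boat: White weighing boat, 62 x 62 x 16 mm; a bystander. Origin at the centre of its underside.
- vial_l1_mid (a point): Middle of a glass screw-cap vial, 12 mm diameter, 32 mm long, lying across the left lane: against the gate, the next to come out.
- vial_l2_mid (a point): Middle of a glass screw-cap vial, 12 mm diameter, 32 mm long, lying across the left lane: second in line.
- vial_l3_mid (a point): Middle of a glass screw-cap vial, 12 mm diameter, 32 mm long, lying across the left lane: third in line.
- vial_r1_mid (a point): Middle of a glass screw-cap vial, 12 mm diameter, 32 mm long, lying across the right lane: against the gate, the next to come out.
- vial_r2_mid (a point): Middle of a glass screw-cap vial, 12 mm diameter, 32 mm long, lying across the right lane: second in line.
- vial_r3_mid (a point): Middle of a glass screw-cap vial, 12 mm diameter, 32 mm long, lying across the right lane: third in line.

How it is judged:
By the outcome, as a careful person would: the job done as asked, in the order asked, and still so for the second after the job is handed in, with the robot touching nothing.
It also fails if it takes over 67 s, if anything falls off the work surface, if the arm or the gripper's body presses on something with over 40 N, if the wrist force passes 120 N, or if a joint passes its speed limit or range.

## Working session

There is one attempt and no reset: what is moved stays moved. The work goes in short steps, Python scripts to look and compute and a shell command to move; the robot and the scene stay as the last step left them, time stands still between calls to the robot, and variables do not carry over. Pictures are saved under pics/ and viewed, at most 10 in all, crops included, and the job is handed in when it is done.

```bash
ls; mkdir -p pics; python3 - <<'E'
from workcell import env
import cv2,numpy as np
ims=[]
for n in("scene","side","wrist"):
    c=env.read_camera(n);np.savez(f"pics/{n}0.npz",**c);cv2.imwrite(f"pics/{n}0.png",c["image"][:,:,::-1])
    print(n,np.round(c["K"],1).tolist(),np.round(c["R"],3).tolist(),np.round(c["t"],3))
print(env.get_state())
E
```

```text
nudge.py
pics
workcell.py
scene [[455.9, 0.0, 258.9], [0.0, 455.9, 187.1], [0.0, 0.0, 1.0]] [[-0.905, 0.426, 0.003], [0.373, 0.795, -0.479], [-0.206, -0.432, -0.878]] [ 0.49  -0.122  1.023]
side [[480.5, 0.0, 255.7], [0.0, 480.5, 190.3], [0.0, 0.0, 1.0]] [[0.796, -0.605, -0.02], [-0.392, -0.49, -0.779], [0.461, 0.628, -0.627]] [-0.437  0.269  0.732]
wrist [[276.3, 0.0, 249.5], [0.0, 276.3, 187.7], [0.0, 0.0, 1.0]] [[0.401, 0.916, -0.001], [0.871, -0.381, 0.31], [0.284, -0.126, -0.951]] [-0.575 -0.04   0.381]
{'clock': 0.15, 'joint_pos': array([ 1.01941215e+00,  3.13793239e-01,  4.52366971e-02,  1.30361206e+00,
       -1.97646251e-05,  1.43119638e+00]), 'qvel': array([ 8.31775989e-04, -2.79114458e-03,  3.19263983e-03,  9.80681231e-05,
       -2.54483683e-04,  1.06940008e-03]), 'tau': array([ 1.64209221e-03, -4.81065667e+01,  2.98815554e+01,  1.39171880e-02,
       -1.59147526e-04,  6.43566267e-06]), 'tcp_pos': array([0.22996428, 0.52661887, 0.2526321 ]), 'orientation': array([-2.23068169e-04,  2.04440463e-01,  9.78878760e-01, -6.48937970e-04]), 'wrist_force': array([-0.02497856,  0.9230022 ,  0.07642749]), 'ft_torque': array([-0.03196871, -0.00380755,  0.05345947]), 'grip_force': 0.0, 'finger_gap': 0.08510116072062189}
```
View pics/scene0.png

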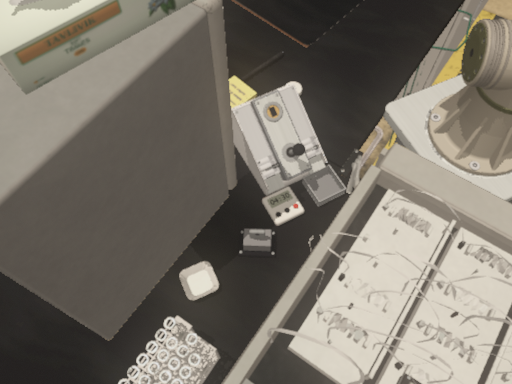

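View pics/side0.png

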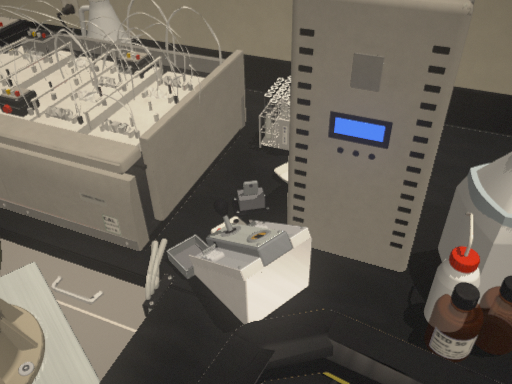

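The scene view shows the dispenser at about (280,135), the key rest with key at (257,240), the dish at (324,185), the timer at (284,205) and the boat at (200,280). I'll enlarge both views.

```bash
cat > h.py <<'E'
import numpy as np,cv2
from scipy.spatial.transform import Rotation as Rn
def load(n): return dict(np.load(f"pics/{n}.npz"))
def ray(c,p):
    d=c["R"].T@np.linalg.inv(c["K"])@np.array([p[0],p[1],1.]);return -c["R"].T@c["t"],d/np.linalg.norm(d)
def onz(c,p,z):
    o,d=ray(c,p);return o+d*(z-o[2])/d[2]
def tri(*cp):
    A=np.zeros((3,3));b=np.zeros(3);rs=[ray(c,p) for c,p in cp]
    for o,d in rs: P=np.eye(3)-np.outer(d,d);A+=P;b+=P@o
    X=np.linalg.solve(A,b);return X,[np.linalg.norm((np.eye(3)-np.outer(d,d))@(X-o)) for o,d in rs]
def proj(c,X):
    v=c["K"]@(c["R"]@np.asarray(X)+c["t"]);return v[:2]/v[2]
def snap(env,n,f):
    c=env.read_camera(n);np.savez(f"pics/{f}.npz",**c);cv2.imwrite(f"pics/{f}.png",c["image"][:,:,::-1]);return c
def tcp(s):
    q=s["orientation"];return s["tcp_pos"],Rn.from_quat([q[1],q[2],q[3],q[0]])
E
python3 - <<'E'
from h import *
a=load("scene0");b=load("side0")
A=cv2.resize(a["image"][70:262,225:353,::-1],None,fx=3.1,fy=3.1,interpolation=cv2.INTER_CUBIC)
B=cv2.resize(b["image"][172:328,160:320,::-1],None,fx=2.5,fy=2.5,interpolation=cv2.INTER_CUBIC)
I=np.zeros((600,800,3),np.uint8);I[:A.shape[0],:A.shape[1]]=A[:600];I[:B.shape[0],400:400+B.shape[1]]=B
cv2.imwrite("pics/crop1.png",I)
for p in[(257,240),(280,135),(324,185),(284,205),(200,280)]:print(p,onz(a,p,.03).round(3))
E
```

```text
(257, 240) [0.562 0.035 0.03 ]
(280, 135) [ 0.414 -0.164  0.03 ]
(324, 185) [ 0.388 -0.016  0.03 ]
(284, 205) [ 0.482 -0.01   0.03 ]
(200, 280) [0.688 0.061 0.03 ]
```

View pics/crop1.png

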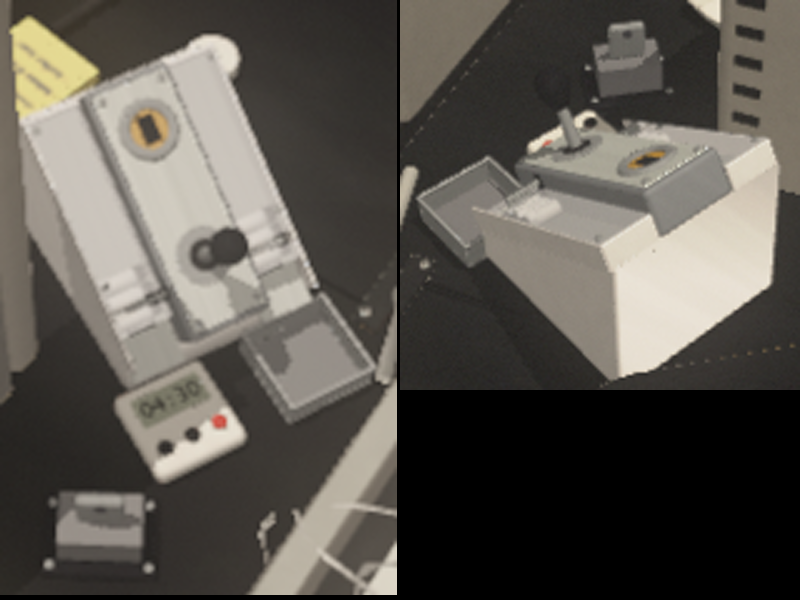

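The dish stands before the right outlet (nearer the robot). In the crop, the lock ring is at (150,130) and the knob at (230,245). The key stands in its rest near (100,520). Next I'll triangulate roughly and find the camera pose in the tool frame.

```bash
python3 - <<'E'
from h import *
from workcell import env
a=load("scene0");b=load("side0");w=load("wrist0")
A=lambda u,v:(225+u/3.1,70+v/3.1)
B=lambda u,v:(160+(u-400)/2.5,172+v/2.5)
for n,p,q in[("ring",(150,130),(647,160)),("knob",(230,245),(553,90)),("keytop",(100,500),(628,26))]:
    X,e=tri((a,A(*p)),(b,B(*q)));print(n,X.round(4),np.round(e,4))
print("yaw pts ridge", [onz(a,A(*p),.0).round(3) for p in((290,418),(375,372),(320,295),(242,340))], )
p,R=tcp(env.get_state());C=-w["R"].T@w["t"]
print("cam in tool",R.inv().apply(C-p).round(3),(w["R"]@R.as_matrix()).round(3)); print(R.as_matrix().round(3))
E
```

```text
ring [ 0.4379 -0.1567  0.1314] [0.0012 0.0012]
knob [ 0.4313 -0.0609  0.1281] [0.0012 0.0012]
keytop [0.5609 0.0309 0.0639] [0.0015 0.0015]
yaw pts ridge [array([0.409, 0.007, 0.   ]), array([0.341, 0.001, 0.   ]), array([ 0.344, -0.067,  0.   ]), array([ 0.41 , -0.059,  0.   ])]
cam in tool [ 0.08   0.    -0.121] [[-0.001  1.     0.   ]
 [-0.951 -0.001 -0.31 ]
 [-0.31  -0.     0.951]]
[[-0.916  0.4   -0.001]
 [ 0.4    0.916 -0.001]
 [ 0.    -0.001 -1.   ]]
```

```bash
python3 - <<'E'
from h import *
a=load("scene0");b=load("side0")
print("cabinet base",[onz(a,p,0).round(3) for p in((234,188),(170,265),(108,338))])
print("box wall base in side",[onz(b,p,0).round(3) for p in((160,240),(245,120))])
print("wall top corner", tri((a,(386,160)),(b,(135,172))))
for X in((.3,.4,.23),(.23,.527,.23),(.4,.27,.23),(.5,.12,.23)):print(proj(a,X).round(),proj(b,X).round())
E
python3 nudge.py '[[0,0,-0.06,0,0,0],[0,0,-0.10,0,0,0]]'
```

```text
cabinet base [array([ 0.551, -0.102,  0.   ]), array([ 0.729, -0.001,  0.   ]), array([0.875, 0.08 , 0.   ])]
box wall base in side [array([0.362, 0.062, 0.   ]), array([0.76 , 0.325, 0.   ])]
wall top corner (array([0.33381939, 0.0512149 , 0.18508527]), [np.float64(0.004574939033417041), np.float64(0.004574939033416923)])
[561. 341.] [37. 80.]
[682. 414.] [-15.  69.]
[437. 284.] [109.  89.]
[320. 221.] [193. 102.]
clock: 0.4
tcp_pos: [0.23, 0.5267, 0.3547]
orientation: [-0.0, 0.204, 0.979, -0.0]
wrist_force: [0.2, 0.3, 0.5]
finger_gap: 0.0853
grip_force: 0.0
```

```bash
python3 nudge.py '[[-0.052,-0.033,0,0,0,0],[-0.104,-0.067,0,0,0,0],[-0.156,-0.1,0,0,0,0],[-0.208,-0.134,0,0,0,0],[-0.26,-0.167,0,0,0,0],[-0.312,-0.2,0,0,0,0],[-0.364,-0.234,0,0,0,0],[-0.416,-0.268,0,0,0,0]]' && python3 nudge.py '[[-0.042,-0.027,0,0,0,0],[-0.085,-0.054,0.02,0,0,0],[-0.085,-0.054,0.075,0,0,0],[-0.085,-0.054,0.13,0,0,0],[-0.085,-0.054,0.13,0,0,0],[-0.085,-0.054,0.13,0,0,0]]' && python3 - <<'E'
from h import *
from workcell import env
snap(env,"wrist","w1");s=env.get_state();print(s["joint_pos"].round(3),s["tcp_pos"].round(4))
E
```

```text
clock: 1.4
tcp_pos: [0.5049, 0.113, 0.3532]
orientation: [0.0, 0.204, 0.979, 0.0]
wrist_force: [1.6, 0.8, -0.3]
finger_gap: 0.0855
grip_force: 0.0
clock: 2.15
tcp_pos: [0.5614, 0.0314, 0.2254]
orientation: [0.001, 0.204, 0.979, 0.0]
wrist_force: [0.7, 0.2, 0.4]
finger_gap: 0.0855
grip_force: 0.0
[-0.087  0.295 -0.045  1.226  0.     0.325] [0.5622 0.0314 0.2264]
```

View pics/w1.png

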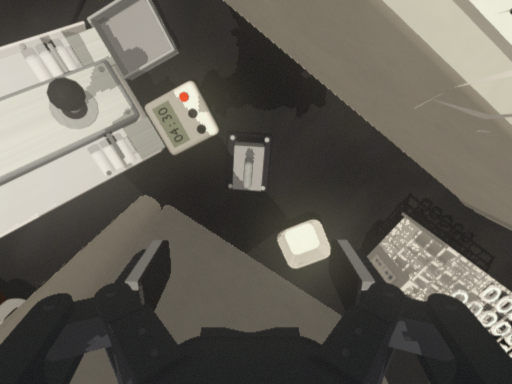

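The key stands in its rest at about (249,170). The lever knob is at (68,97), the dish at (133,37), the timer at (182,118) and the boat at (304,243). I'll go lower for a second view.

```bash
python3 nudge.py '[[0,0,0.05,0,0,0],[0,0,0.066,0,0,0],[0,0,0.066,0,0,0],[0,0,0.066,0,0,0]]' && python3 - <<'E'
from h import *
from workcell import env
c=snap(env,"wrist","w2");w=load("w1")
k=np.array([.561,.031,.065]);I=np.zeros((600,800,3),np.uint8)
for i,(q,s,h) in enumerate(((w,8,25),(c,6,33))):
    u,v=proj(q,k).round().astype(int);print(u,v, "origin",u-h,v-h-5,"scale",s)
    P=q["image"][v-h-5:v+h+25,u-h:u+h,::-1];P=cv2.resize(P,None,fx=s,fy=s,interpolation=cv2.INTER_CUBIC)
    I[:P.shape[0],400*i:400*i+P.shape[1]]=P[:600]
cv2.imwrite("pics/crop2.png",I);print(env.get_state()["tcp_pos"])
E
```

```text
clock: 2.7
tcp_pos: [0.5618, 0.0313, 0.1594]
orientation: [0.002, 0.204, 0.979, 0.0]
wrist_force: [-0.2, 0.2, -0.1]
finger_gap: 0.0853
grip_force: 0.0
249 176 origin 224 146 scale 8
248 198 origin 215 160 scale 6
[0.56177984 0.03129631 0.15938212]
```

View pics/crop2.png

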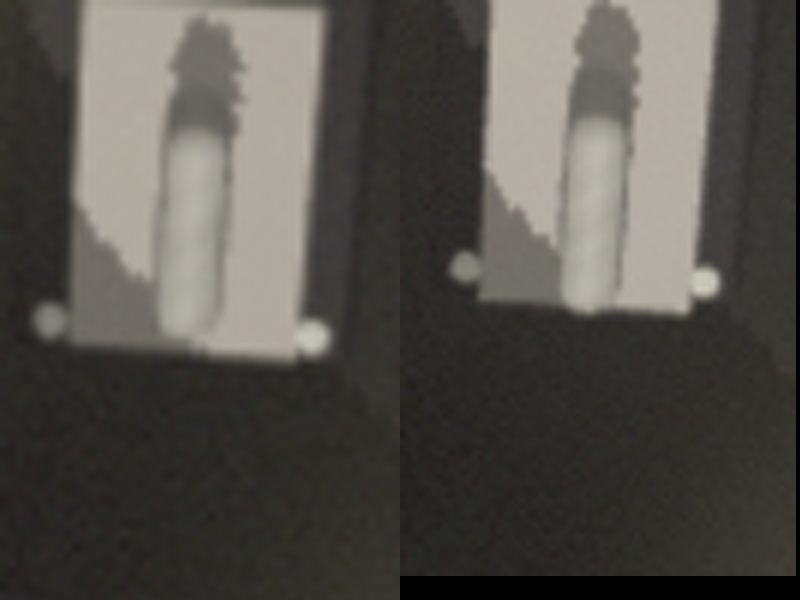

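The key head's top shows as a light bar. In w1 it runs from (248.6,162.3) to (247.4,187.9), in w2 from (247.7,179.7) to (245.3,211.3).

```bash
python3 - <<'E'
from h import *
from workcell import env
a=load("w1");b=load("w2");sc=load("scene0")
E1,r1=tri((a,(248.6,162.3)),(b,(247.7,179.7)));E2,r2=tri((a,(247.4,187.9)),(b,(245.3,211.3)))
print(E1,E2,r1,r2)
for z in(.062,.066):
    P=onz(b,(247.7,179.7),z);Q=onz(b,(245.3,211.3),z);d=P-Q;print(z,(P+Q)/2,np.linalg.norm(d),np.degrees(np.arctan2(d[1],d[0])))
# rest top left edge for yaw
A=lambda u,v:(215+u/6,160+v/6)
for z in (.034,):
    for p,q in(((90,30),(79,298)),((318,30),(290,310)),((79,298),(290,312))):
        P=onz(b,A(*p),z);Q=onz(b,A(*q),z);d=P-Q;print(np.degrees(np.arctan2(d[1],d[0])),P,Q)
p,R=tcp(env.get_state());print(np.degrees(np.arctan2(*R.as_matrix()[[1,0],0])),p,proj(b,p+[0,0,-.1]))
E
```

```text
[0.54822528 0.03639824 0.05990222] [0.57356893 0.02341004 0.06008756] [np.float64(0.00025672563237873), np.float64(0.0002567256323786858)] [np.float64(0.000655537172104113), np.float64(0.0006555371721042052)]
0.062 [0.5600278  0.02981088 0.062     ] 0.028264000916908318 152.06917961853318
0.066 [0.55871449 0.03043161 0.066     ] 0.027745422661527123 152.06917961853324
152.7938913759181 [0.53583367 0.02377848 0.034     ] [0.57512686 0.00357923 0.034     ]
151.97194871608707 [0.54975942 0.05555352 0.034     ] [0.59065324 0.0337842  0.034     ]
-117.79134169781973 [0.57512686 0.00357923 0.034     ] [0.59097516 0.03364921 0.034     ]
156.41335991177147 [0.56177984 0.03129631 0.15938212] [248.9393812  195.86486824]
```

```bash
python3 nudge.py '[[0.0016,-0.002,0.02,0,0,0.073],[0.0016,-0.002,0.05,0,0,0.073],[0.0016,-0.002,0.07,0,0,0.073],[0.0016,-0.002,0.085,0,0,0.073],[0.0016,-0.002,0.093,0,0,0.073],[0.0016,-0.002,0.093,0,0,0.073]]' 0.03 40 && python3 - <<'E'
from h import *
from workcell import env
snap(env,"wrist","w3");snap(env,"side","s3")
w=load("w3")["image"][:,:,::-1];s=load("s3")["image"][:,:,::-1]
I=np.zeros((600,800,3),np.uint8);I[:384,:512]=w
P=cv2.resize(s[150:250,205:301],None,fx=3,fy=3);I[:300,512:]=P;cv2.imwrite("pics/c3.png",I)
E
```

```text
clock: 3.5
tcp_pos: [0.5582, 0.0302, 0.0644]
orientation: [-0.0, 0.24, 0.971, 0.0]
wrist_force: [0.1, 0.1, -0.3]
finger_gap: 0.0304
grip_force: 0.0
```

View pics/c3.png

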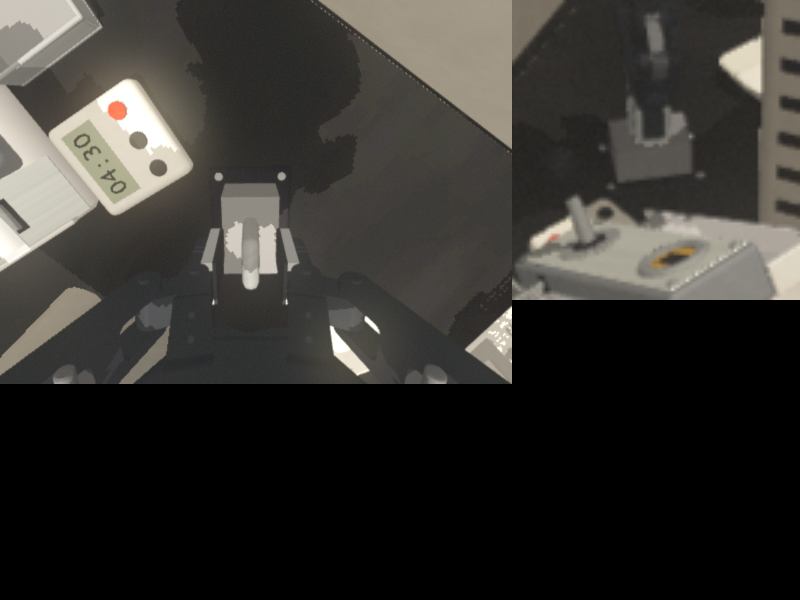

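The key stands midway between the pads (column 250) and in line with them, so I'll close and lift.

```bash
python3 nudge.py '[[0,0,0,0,0,0],[0,0,0,0,0,0],[0,0,0,0,0,0],[0,0,0,0,0,0],[0,0,0,0,0,0]]' 0 60 && python3 nudge.py '[[0,0,-0.015,0,0,0],[0,0,-0.035,0,0,0],[0,0,-0.08,0,0,0],[0,0,-0.14,0,0,0],[0,0,-0.19,0,0,0],[0,0,-0.19,0,0,0],[0,0,-0.19,0,0,0]]'
```

```text
clock: 4.22
tcp_pos: [0.5588, 0.0301, 0.0652]
orientation: [0.001, 0.24, 0.971, 0.0]
wrist_force: [-0.4, 0.2, 5.3]
finger_gap: 0.0082
grip_force: 60.6
clock: 5.1
tcp_pos: [0.5577, 0.0302, 0.2543]
orientation: [-0.0, 0.24, 0.971, 0.0]
wrist_force: [-0.5, 0.2, -1.8]
finger_gap: 0.0075
grip_force: 59.9
```

```bash
cat >> h.py <<'E'
def frame(yaw):  # dispenser axes: u up the slope, yd left, n out of the face; tool target = [-u,yd,-n]
    x=np.array([np.cos(yaw),np.sin(yaw),0]);yd=np.array([-x[1],x[0],0]);c,s=np.cos(np.pi/6),.5
    u=c*x+s*np.array([0,0,1]);n=c*np.array([0,0,1])-s*x;return u,yd,n
def delta(env,P,M):
    p,R=tcp(env.get_state());return R.inv().apply(P-p).round(4),(R.inv()*Rn.from_matrix(M)).as_rotvec().round(4)
E
python3 - <<'E'
from h import *
from workcell import env
s=load("side0");print([onz(s,p,0).round(3) for p in((288,212),(408,272))])
u,y,n=frame(np.radians(-86));M=np.c_[-u,y,-n]
print(delta(env,np.array([.4379,-.1567,.1314])+.13*n,M),n)
E
```

```text
[array([ 0.61 , -0.031,  0.   ]), array([ 0.673, -0.288,  0.   ])]
(array([ 0.0531, -0.166 ,  0.0103]), array([ 0.2656, -0.4777,  0.9922])) [-0.03487824  0.49878203  0.8660254 ]
```

```bash
python3 nudge.py '[[0.008,-0.024,0.001,0.038,-0.068,0.142],[0.015,-0.047,0.003,0.076,-0.137,0.283],[0.023,-0.071,0.004,0.114,-0.205,0.425],[0.030,-0.095,0.006,0.152,-0.273,0.567],[0.038,-0.119,0.007,0.19,-0.341,0.709],[0.046,-0.142,0.009,0.228,-0.409,0.85],[0.053,-0.166,0.01,0.266,-0.478,0.992],[0.053,-0.166,0.01,0.266,-0.478,0.992]]' && python3 nudge.py '[[0,0,0,0,0,0],[0,0,0,0,0,0],[0,0,0,0,0,0]]' && python3 - <<'E'
from h import *
from workcell import env
snap(env,"wrist","w4");print(env.get_state()["joint_pos"].round(3))
E
```

```text
clock: 6.1
tcp_pos: [0.4318, -0.0916, 0.242]
orientation: [0.187, 0.658, 0.708, -0.178]
wrist_force: [-0.1, 1.5, -0.4]
finger_gap: 0.0079
grip_force: 59.9
clock: 6.48
tcp_pos: [0.4343, -0.092, 0.2444]
orientation: [0.19, 0.659, 0.707, -0.176]
wrist_force: [0.5, -0.3, -0.2]
finger_gap: 0.008
grip_force: 59.9
[-0.079  0.027 -0.419  1.039 -0.517  1.399]
```

View pics/w4.png

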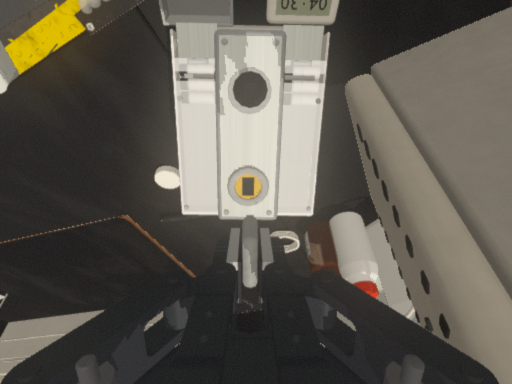

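The camera looks square at the face: ring centre at (248,186), slot vertical, knob at (249,90), key in the pads at column 250. I'll measure the ring across the views and from a second wrist position closer in.

```bash
python3 nudge.py '[[-0.015,0,0.02,0,0,0],[-0.03,0,0.035,0,0,0],[-0.03,0,0.035,0,0,0],[-0.03,0,0.035,0,0,0],[-0.03,0,0.035,0,0,0]]' && cat > m.py <<'E'
from h import *
def ring(c,win):
    x0,y0,x1,y1=win;h=cv2.cvtColor(c["image"][y0:y1,x0:x1],cv2.COLOR_RGB2HSV)
    m=cv2.inRange(h,(8,90,80),(30,255,255));pts=cv2.findNonZero(m)
    hull=cv2.convexHull(pts);(cx,cy),ax,an=cv2.fitEllipse(hull);M=cv2.moments(hull)
    return np.array([M["m10"]/M["m00"]+x0,M["m01"]/M["m00"]+y0]),ax,len(pts)
E
python3 - <<'E'
from m import *
from workcell import env
snap(env,"wrist","w5");c5=load("w5");c4=load("w4");sc=load("scene0");sd=load("side0")
o=[]
for c,X in((c4,(.4379,-.1567,.1314)),)*1+((c5,(.4379,-.1567,.1314)),(sc,(.4379,-.1567,.1314)),(sd,(.4379,-.1567,.1314))):
    u,v=proj(c,X).astype(int);w=14 if c is sc or c is sd else 40
    r=ring(c,(max(u-w,0),max(v-w,0),u+w,v+w));print(u,v,r);o.append((c,r[0]))
print("all",tri(*o));print("wrist",tri(*o[:2]));print("fixed",tri(*o[2:]))
# plate edges: white->grey along rows in w4
g=cv2.cvtColor(c4["image"],cv2.COLOR_RGB2GRAY).astype(int)
for v in(50,120,140,160,205):print(v,[(u,g[v,u]) for u in range(170,330) if abs(g[v,u+1]-g[v,u-1])>45])
print(env.get_state()["tcp_pos"])
E
```

```text
clock: 7.15
tcp_pos: [0.4371, -0.1349, 0.2292]
orientation: [0.19, 0.658, 0.707, -0.176]
wrist_force: [0.4, 0.1, -0.6]
finger_gap: 0.0073
grip_force: 59.9
248 185 (array([247.69444444, 186.1603079 ]), (24.94219207763672, 26.151874542236328), 342)
248 162 (array([247.52715799, 164.01712869]), (30.437335968017578, 31.35664176940918), 497)
272 111 (array([272.69320066, 111.14759536]), (11.255454063415527, 12.179844856262207), 74)
258 236 (array([258.10964912, 235.11403509]), (3.8210699558258057, 15.085761070251465), 34)
all (array([ 0.43756578, -0.15676215,  0.13307112]), [np.float64(0.0005501255803419408), np.float64(0.0005284451505014907), np.float64(0.0005835591763027597), np.float64(0.0005824120950849218)])
wrist (array([ 0.43713693, -0.15736402,  0.13212594]), [np.float64(1.2913133296841303e-05), np.float64(1.2913133296833449e-05)])
fixed (array([ 0.43808096, -0.15683639,  0.13346384]), [np.float64(8.417045341413252e-05), np.float64(8.417045341415009e-05)])
50 [(170, np.int64(78)), (171, np.int64(162)), (172, np.int64(220)), (173, np.int64(219)), (174, np.int64(160)), (214, np.int6
[... 286 characters left out ...]
int64(98))]
140 [(176, np.int64(101)), (177, np.int64(186)), (216, np.int64(173)), (220, np.int64(193)), (277, np.int64(186)), (281, np.int64(203)), (319, np.int64(171)), (320, np.int64(101))]
160 [(177, np.int64(88)), (178, np.int64(142)), (179, np.int64(218)), (216, np.int64(189)), (220, np.int64(170)), (221, np.int64(216)), (276, np.int64(186)), (280, np.int64(207)), (317, np.int64(187)), (318, np.int64(110))]
205 [(180, np.int64(83)), (181, np.int64(150)), (182, np.int64(220)), (184, np.int64(178)), (217, np.int64(185)), (221, np.int64(182)), (274, np.int64(183)), (277, np.int64(163)), (278, np.int64(206)), (313, np.int64(184)), (314, np.int64(106))]
[ 0.43715064 -0.13490981  0.22923703]
```

View pics/w5.png

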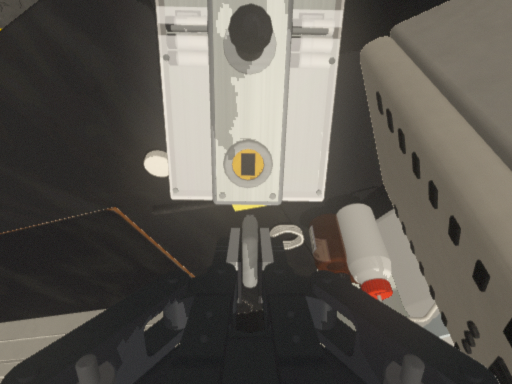

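The ring is now at (247.5,164), slot still vertical, and the key hangs at column 250. I'll work out the yaw, the key-in-hand check and the approach.

```bash
python3 - <<'E'
from h import *
from workcell import env
c4=load("w4");c5=load("w5");K=np.array([.4375,-.1569,.1328])
def onplane(c,p,P,n): o,d=ray(c,p);return o+d*(n@(P-o))/(n@d)
yaw=np.radians(-86)
for _ in range(4):
    u,y,n=frame(yaw)
    A=onplane(c4,(250,50),K,n);B=onplane(c4,(247.4,205),K,n);d=B-A;d-=n*(n@d);yaw=np.arctan2(d[1],d[0])
    A2=onplane(c4,(248.6,120),K,n);d2=B-A2
print("yaw",np.degrees(yaw),np.degrees(np.arctan2(d2[1],d2[0])),"centreline at lock offset y:",(K-B)@y)
p,R=tcp(env.get_state())
for q in((15,0,31),(-15,0,31),(15,0,-1),(-15,0,-1),(6,0,52)):print(q,proj(c5,p+R.apply(np.array(q)/1000)).round(1))
np.savez("lock.npz",K=K,yaw=yaw)
u,y,n=frame(yaw);M=np.c_[-u,y,-n];T=K+.002*n
for h in(.062,.031):print(h,delta(env,T+h*n,M))
E
```

```text
yaw -87.23120232915535 -87.06759779806502 centreline at lock offset y: 0.0003594539006838826
(15, 0, 31) [249.6 212. ]
(-15, 0, 31) [249.6 256. ]
(15, 0, -1) [249.6 238. ]
(-15, 0, -1) [249.6 289.6]
(6, 0, 52) [249.6 212.1]
0.062 (array([ 0.0292, -0.0005,  0.0305]), array([0.0117, 0.0005, 0.0192]))
0.031 (array([ 0.0292, -0.0009,  0.0615]), array([0.0117, 0.0005, 0.0192]))
```

```bash
python3 nudge.py '[[0.015,0,0.012,0.006,0,0.01],[0.029,-0.0005,0.022,0.0117,0.0005,0.019],[0.0292,-0.0005,0.0305,0.0117,0.0005,0.0192],[0.0292,-0.0005,0.0305,0.0117,0.0005,0.0192],[0.0292,-0.0005,0.0305,0.0117,0.0005,0.0192],[0.0292,-0.0005,0.0305,0.0117,0.0005,0.0192]]' && python3 - <<'E'
from m import *
from workcell import env
c=snap(env,"wrist","w6");L=np.load("lock.npz");K,yaw=L["K"],float(L["yaw"]);u,y,n=frame(yaw);M=np.c_[-u,y,-n]
print(delta(env,K+.064*n,M),proj(c,K)); p,R=tcp(env.get_state());print(proj(c,p+R.apply([0,0,.052])))
s=snap(env,"side","s6");t=snap(env,"scene","t6")
I=np.zeros((600,800,3),np.uint8)
def cr(c,X,w,f):
    a,b=proj(c,X).astype(int);return cv2.resize(c["image"][max(b-w,0):b+w,a-w:a+w,::-1],None,fx=f,fy=f,interpolation=cv2.INTER_CUBIC)
for X,o in((cr(c,K,50,4),(0,0)),(cr(s,K,40,5),(0,400)),(cr(t,K,20,10)[:200],(400,0))):
    X=X[:600-o[0],:800-o[1]];I[o[0]:o[0]+X.shape[0],o[1]:o[1]+X.shape[1]]=X
cv2.imwrite("pics/c6.png",I)
E
```

```text
clock: 7.95
tcp_pos: [0.4361, -0.1257, 0.1885]
orientation: [0.188, 0.667, 0.699, -0.179]
wrist_force: [0.1, 1.3, 0.3]
finger_gap: 0.0079
grip_force: 59.9
(array([ 0.0007, -0.    , -0.0001]), array([-0.    ,  0.0003, -0.0014])) [249.4818823  212.27405543]
[249.54039688 220.16048187]
```

View pics/c6.png

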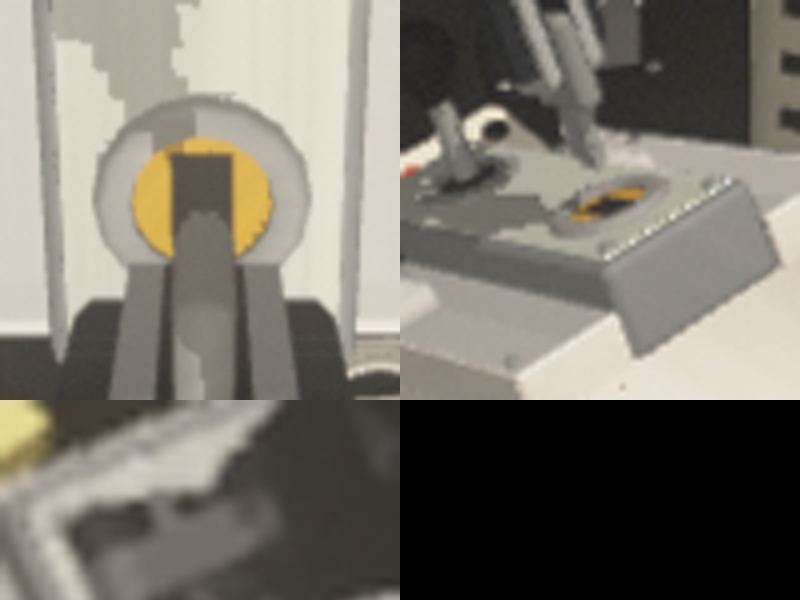

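Laterally the key lines up with the slot (column 202 against 203 in the crop). In the side crop the blade tip is at about (590,163), so I'll check that against the prediction.

```bash
python3 - <<'E'
from m import *
from workcell import env
s=load("s6");L=np.load("lock.npz");K,yaw=L["K"],float(L["yaw"]);u,y,n=frame(yaw)
p,R=tcp(env.get_state());a,b=proj(s,K).astype(int)
f=lambda X:((proj(s,X)-[a-40,b-40])*5+[400,0]).round(1)
tip=p+R.apply([0,0,.052]);print("tip",f(tip),"+x6",f(tip+R.apply([.006,0,0])),f(tip-R.apply([.006,0,0])),"K",f(K),"shoulder",f(p+R.apply([0,0,.031])), "u per mm",f(K+.01*u)-f(K))
print("ring now",ring(s,(a-14,b-14,a+14,b+14))[0],proj(s,K),"at ring0",f(K+.012*n))
E
```

```text
tip [592.6 169.6] +x6 [582.2 168. ] [603.2 171.3] K [604.5 203. ] shoulder [569.6 109.2] u per mm [17.8  3.1]
ring now [258.12820513 235.05982906] [257.90039371 235.59755845] at ring0 [591.5 168.8]
```

```bash
python3 nudge.py '[[0.0005,0,0.006,0,0,0],[0.0005,0,0.011,0,0,0],[0.0005,0,0.015,0,0,0],[0.0005,0,0.018,0,0,0],[0.0005,0,0.018,0,0,0]]' && python3 - <<'E'
from m import *
from workcell import env
L=np.load("lock.npz");K,yaw=L["K"],float(L["yaw"]);u,y,n=frame(yaw);s=env.get_state()
print(delta(env,K+.033*n,np.c_[-u,y,-n]),"F u,y,n",[(s["wrist_force"]@v).round(1) for v in(u,y,n)])
E
```

```text
clock: 8.72
tcp_pos: [0.4359, -0.1341, 0.1719]
orientation: [0.187, 0.667, 0.699, -0.179]
wrist_force: [0.2, 0.8, 1.1]
finger_gap: 0.0077
grip_force: 59.9
(array([-0.0003,  0.0005,  0.0123]), array([-0.0013, -0.0001, -0.0007])) F u,y,n [np.float64(-0.1), np.float64(0.2), np.float64(1.3)]
```

```bash
python3 nudge.py '[[0,0.0003,0.004,0,0,0],[0,0.0003,0.008,0,0,0],[0,0.0003,0.011,0,0,0],[0,0.0003,0.013,0,0,0],[0,0.0003,0.0145,0,0,0],[0,0.0003,0.0145,0,0,0]]' && python3 - <<'E'
from m import *
from workcell import env
L=np.load("lock.npz");K,yaw=L["K"],float(L["yaw"]);u,y,n=frame(yaw);s=env.get_state()
print(delta(env,K+.033*n,np.c_[-u,y,-n]),"F u,y,n",[(s["wrist_force"]@v).round(1) for v in(u,y,n)])
E
```

```text
clock: 9.48
tcp_pos: [0.4367, -0.1412, 0.1595]
orientation: [0.187, 0.667, 0.699, -0.179]
wrist_force: [0.2, -0.7, 0.3]
finger_gap: 0.008
grip_force: 59.9
(array([-0.0002,  0.    , -0.002 ]), array([-0.0009, -0.    , -0.0007])) F u,y,n [np.float64(0.8), np.float64(0.2), np.float64(-0.1)]
```

Still no contact, so I'll keep going gently until the shoulder meets the ring.

```bash
for i in 1 2; do :; done; python3 nudge.py '[[0,0,0.0015,0,0,0],[0,0,0.003,0,0,0],[0,0,0.003,0,0,0]]' && python3 - <<'E'
from m import *
from workcell import env
L=np.load("lock.npz");K,yaw=L["K"],float(L["yaw"]);u,y,n=frame(yaw);s=env.get_state()
print(delta(env,K+.033*n,np.c_[-u,y,-n]),"F u,y,n",[(s["wrist_force"]@v).round(1) for v in(u,y,n)])
c=snap(env,"side","s7");a,b=proj(c,K).astype(int);cv2.imwrite("pics/s7c.png",cv2.resize(c["image"][b-40:b+30,a-45:a+35,::-1],None,fx=7,fy=7,interpolation=cv2.INTER_CUBIC))
E
```

```text
clock: 9.85
tcp_pos: [0.4371, -0.1422, 0.1582]
orientation: [0.188, 0.666, 0.699, -0.178]
wrist_force: [-4.1, 8.4, 10.7]
finger_gap: 0.0079
grip_force: 62.1
(array([-0.    , -0.0003, -0.0037]), array([ 0.0007,  0.0001, -0.0001])) F u,y,n [np.float64(-2.0), np.float64(-3.7), np.float64(13.6)]
```

View pics/s7c.png

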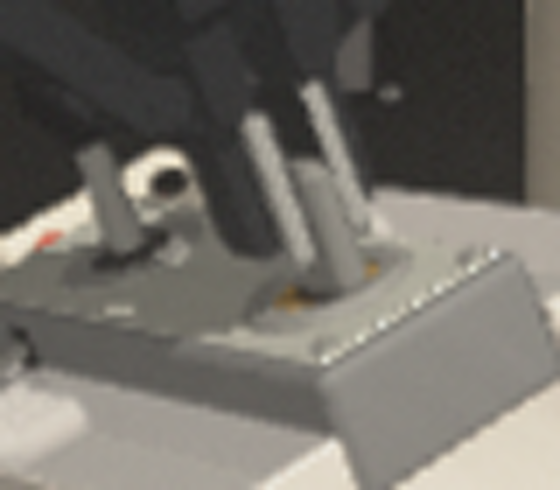

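The key head sits down on the ring at (345,290) with the pads clear of the plate. One more small press will confirm it is home before turning.

```bash
python3 nudge.py '[[0,0,0.001,0,0,0],[0,0,0.001,0,0,0],[0,0,0.001,0,0,0]]' - 80 && python3 - <<'E'
from m import *
from workcell import env
L=np.load("lock.npz");K,yaw=L["K"],float(L["yaw"]);u,y,n=frame(yaw);s=env.get_state()
print(delta(env,K+.033*n,np.c_[-u,y,-n]),"F u,y,n",[(s["wrist_force"]@v).round(1) for v in(u,y,n)])
E
```

```text
clock: 10.28
tcp_pos: [0.4371, -0.1423, 0.1581]
orientation: [0.188, 0.666, 0.7, -0.178]
wrist_force: [-6.9, 13.0, 19.9]
finger_gap: 0.0074
grip_force: 82.4
(array([-0.    , -0.0003, -0.0037]), array([0.0016, 0.0001, 0.0004])) F u,y,n [np.float64(-1.6), np.float64(-6.2), np.float64(23.9)]
```

```bash
python3 nudge.py '[[0,0,-0.0015,0,0,0.15],[0,0,-0.0015,0,0,0.3],[0,0,-0.0015,0,0,0.45],[0,0,-0.0015,0,0,0.6],[0,0,-0.0015,0,0,0.75],[0,0,-0.0015,0,0,0.9],[0,0,-0.0015,0,0,1.0],[0,0,-0.0015,0,0,1.0]]' && cat > f.py <<'E'
from m import *
from workcell import env
L=np.load("lock.npz");K,yaw=L["K"],float(L["yaw"]);u,y,n=frame(yaw);s=env.get_state()
d,r=delta(env,K+.033*n,np.c_[-u,y,-n]);p,R=tcp(s);e=R.apply(d)
print("off from axis u,y,n mm",[(-1000*(e@v)).round(1) for v in(u,y,n)],"turn",-r.round(3),"F u,y,n",[(s["wrist_force"]@v).round(1) for v in(u,y,n)],"Tn",[(s["ft_torque"]@v).round(2) for v in(u,y,n)],s["joint_pos"].round(2))
E
python3 f.py
```

```text
clock: 11.28
tcp_pos: [0.4372, -0.1423, 0.1584]
orientation: [0.25, 0.92, 0.294, -0.066]
wrist_force: [-1.5, 5.0, 7.2]
finger_gap: 0.0074
grip_force: 79.9
off from axis u,y,n mm [np.float64(0.1), np.float64(0.4), np.float64(-3.6)] turn [-1.000e-03 -0.000e+00  1.002e+00] F u,y,n [np.float64(-0.8), np.float64(-1.3), np.float64(8.8)] Tn [np.float64(-0.46), np.float64(0.57), np.float64(-0.07)] [-0.19  0.09 -0.58  0.76 -0.51  2.29]
```

```bash
python3 nudge.py '[[0,0,0,0,0,0.08],[0,0,0,0,0,0.16],[0,0,0,0,0,0.16],[0,0,0,0,0,0.16]]' && python3 f.py && python3 nudge.py '[[0,0,0,0,0,0.06],[0,0,0,0,0,0.08],[0,0,0,0,0,0.08],[0,0,0,0,0,0.08]]' && python3 f.py
```

```text
clock: 11.78
tcp_pos: [0.4373, -0.1424, 0.1584]
orientation: [0.255, 0.941, 0.219, -0.046]
wrist_force: [-2.4, 3.6, 6.8]
finger_gap: 0.0072
grip_force: 79.8
off from axis u,y,n mm [np.float64(0.2), np.float64(0.4), np.float64(-3.5)] turn [-1.000e-03 -0.000e+00  1.161e+00] F u,y,n [np.float64(0.1), np.float64(-2.2), np.float64(7.7)] Tn [np.float64(-0.43), np.float64(0.45), np.float64(0.01)] [-0.19  0.09 -0.58  0.76 -0.51  2.45]
clock: 12.28
tcp_pos: [0.4373, -0.1424, 0.1584]
orientation: [0.257, 0.949, 0.182, -0.036]
wrist_force: [-1.6, 3.9, 7.4]
finger_gap: 0.0077
grip_force: 79.9
off from axis u,y,n mm [np.float64(0.3), np.float64(0.5), np.float64(-3.6)] turn [-1.00e-03 -0.00e+00  1.24e+00] F u,y,n [np.float64(0.2), np.float64(-1.5), np.float64(8.4)] Tn [np.float64(-0.4), np.float64(0.51), np.float64(0.11)] [-0.19  0.09 -0.58  0.76 -0.51  2.53]
```

```bash
python3 nudge.py '[[0,0,0,0,0,0.06],[0,0,0,0,0,0.06],[0,0,0,0,0,0.06]]' && python3 f.py && python3 nudge.py '[[0,0,0,0,0,0.06],[0,0,0,0,0,0.06],[0,0,0,0,0,0.06]]' && python3 f.py
```

```text
clock: 12.65
tcp_pos: [0.4374, -0.1423, 0.1584]
orientation: [0.258, 0.954, 0.153, -0.028]
wrist_force: [-1.0, 4.1, 5.5]
finger_gap: 0.0075
grip_force: 79.8
off from axis u,y,n mm [np.float64(0.2), np.float64(0.6), np.float64(-3.6)] turn [-1.0e-03 -0.0e+00  1.3e+00] F u,y,n [np.float64(-0.9), np.float64(-0.8), np.float64(6.8)] Tn [np.float64(-0.24), np.float64(0.5), np.float64(0.17)] [-0.19  0.09 -0.58  0.76 -0.51  2.59]
clock: 13.02
tcp_pos: [0.4374, -0.1424, 0.1584]
orientation: [0.258, 0.958, 0.125, -0.021]
wrist_force: [-1.2, 4.0, 7.4]
finger_gap: 0.0073
grip_force: 79.9
off from axis u,y,n mm [np.float64(0.2), np.float64(0.6), np.float64(-3.5)] turn [-1.00e-03 -0.00e+00  1.36e+00] F u,y,n [np.float64(0.2), np.float64(-1.0), np.float64(8.5)] Tn [np.float64(-0.26), np.float64(0.45), np.float64(0.35)] [-0.19  0.09 -0.58  0.76 -0.51  2.65]
```

Torque has climbed to 0.35 N m with the angle past 1.05 plus the play, so the barrel is on its stop. Next I'll unload, open and retreat straight out.

```bash
python3 nudge.py '[[0,0,-0.001,0,0,-0.08],[0,0,-0.001,0,0,-0.1],[0,0,-0.001,0,0,-0.1]]' && python3 nudge.py '[[0,0,0,0,0,0],[0,0,0,0,0,0],[0,0,0,0,0,0],[0,0,0,0,0,0]]' 0.03 && python3 nudge.py '[[0,0,-0.015,0,0,0],[0,0,-0.04,0,0,0],[0,0,-0.09,0,0,0],[0,0,-0.12,0,0,-0.15],[0,0,-0.13,0,0,-0.3],[0,0,-0.13,0,0,-0.45],[0,0,-0.13,0,0,-0.6],[0,0,-0.13,0,0,-0.78]]' 0 && python3 nudge.py '[[0,0,0,0,0,-0.15],[0,0,0,0,0,-0.3],[0,0,0,0,0,-0.48],[0,0,0,0,0,-0.48],[0,0,0,0,0,-0.48]]' && python3 - <<'E'
from h import *
from workcell import env
snap(env,"wrist","w8");snap(env,"side","s8");snap(env,"scene","t8")
E
python3 f.py
```

```text
clock: 13.4
tcp_pos: [0.4373, -0.1422, 0.1586]
orientation: [0.257, 0.951, 0.171, -0.034]
wrist_force: [1.5, -1.4, -0.2]
finger_gap: 0.0072
grip_force: 78.8
clock: 13.9
tcp_pos: [0.4367, -0.1419, 0.1582]
orientation: [0.257, 0.95, 0.172, -0.034]
wrist_force: [-0.2, 0.4, -0.2]
finger_gap: 0.0298
grip_force: 0.0
clock: 14.9
tcp_pos: [0.4337, -0.0769, 0.2708]
orientation: [0.224, 0.812, 0.523, -0.13]
wrist_force: [0.7, -0.3, 0.1]
finger_gap: 0.0051
grip_force: 78.5
clock: 15.52
tcp_pos: [0.4337, -0.077, 0.2708]
orientation: [0.187, 0.668, 0.698, -0.179]
wrist_force: [0.8, 0.2, -0.5]
finger_gap: 0.0054
grip_force: 78.5
off from axis u,y,n mm [np.float64(-0.2), np.float64(0.1), np.float64(126.5)] turn [ 0.001 -0.     0.002] F u,y,n [np.float64(-0.3), np.float64(0.2), np.float64(-0.1)] Tn [np.float64(0.03), np.float64(0.46), np.float64(0.03)] [-0.04  0.03 -0.35  1.14 -0.52  1.47]
```

View pics/w8.png

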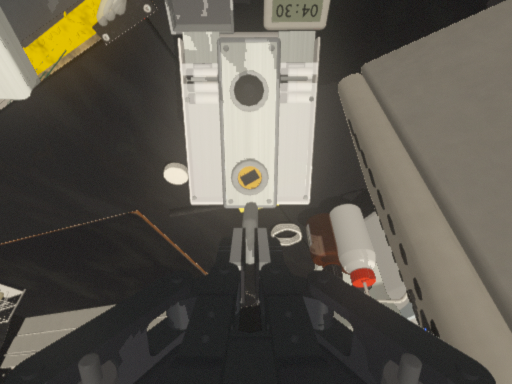

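The barrel slot has turned, but my close command during the retreat caught the key, and it came out in the pads: it sits lower in the grip, spanning rows 205-300. I have also viewed 11 pictures, one over the limit of 10, so from here I measure by code only.

```bash
python3 - <<'E'
from h import *
for f in("w4","w8"):
    g=cv2.cvtColor(load(f)["image"],cv2.COLOR_RGB2GRAY)
    print(f)
    for v in range(196,312,4):print(v,' '.join(f"{x:3d}" for x in g[v,226:276:2]))
E
python3 - <<'E'
from h import *
from workcell import env
c=load("w8");p,R=tcp(env.get_state())
for d in(31,40,45,50,55,60):print(d,[proj(c,p+R.apply(np.array(q)/1000)).round(1)[1] for q in((15,0,d),(-15,0,d),(15,0,d-32),(-15,0,d-32),(6,0,d+21),(-6,0,d+21))])
from m import ring
L=np.load("lock.npz");K=L["K"];u,v=proj(c,K).astype(int);print(u,v,ring(c,(u-25,v-25,u+25,v+25)))
h=cv2.cvtColor(c["image"][v-20:v+20,u-20:u+20],cv2.COLOR_RGB2HSV);m=cv2.inRange(h,(8,90,80),(30,255,255))
for r in m[4:36,4:36]:print(''.join('#' if x else '.' for x in r))
E
```

```text
w4
196 216 215 183 170 176 176 159 152 175 175 173 175 173 172 175 140 167 175 179 179 211 217 223 222 200
200 215 214 213 208 177 177 179 178 176 173 169 168 170 173 176 178 183 185 193 217 219 219 223 222 186
204 215 214 213 213 214 216 211 185 181 181 179 180 182 183 183 194 217 218 217 217 218 219 222 222 183
208 211 213 213 213 213 216 217 215 214 214 215 216 217 221 218 220 218 219 217 216 217 219 222 221 168
212 172 175 211 212 212 216 216 215 214 214 214 215 217 221 219 218 217 218 216 217 180 174 175 216 179
216 193 193 193 194 194 196 203 202 202 201 150 116 111 118 191 207 207 207 213 214 214 213 218 215 172
220  80  80  81  82  81  82  84  86  92 111 112 111 111 109 110 109  90  91  98  99  99 101  98  99  89
224  73  72  72  71  72  74  71  72  92 109 111 111 109 109 109 106  78  75  74  77  76  74  76  78  75
228  70  71  77 111 108 110 111  76  92 109 108 109 108 109 110 107  74 106 112 111 113 107  74  74  73
232  66  67  91 118 119 118 118  68  92 106 110 110 108 107 106 103  70 103 120 119 120 118  73 101 155
236  60  68 111 118 117 117 115  67  97 106 109 110 109 1
[... 6094 characters left out ...]
##.....
......###########......####.....
......#########.........####....
.....########...........####....
.....######..............###....
.....####................####...
.....###..................###...
.....###.................####...
.....####..............######...
.....####............#######....
.....#####.........#########....
......#####.......##########....
......#####.....###########.....
.......#####..############......
........##################......
.........###############........
...........############.........
............#########...........
................................
................................
................................
................................
```

By the row shifts the key has slid 21 mm down the pads (shoulder 52 mm ahead of the TCP) without tilting, and the slot stands about 60 degrees clockwise. I'll put it back at that angle.

```bash
python3 nudge.py '[[0,0,0.01,0,0,0.18],[0,0,0.02,0,0,0.36],[0,0,0.03,0,0,0.54],[0,0,0.045,0,0,0.72],[0,0,0.06,0,0,0.9],[0,0,0.07,0,0,1.05],[0,0,0.07,0,0,1.05],[0,0,0.07,0,0,1.05]]' && python3 f.py && python3 - <<'E'
from m import *
from workcell import env
L=np.load("lock.npz");K,yaw=L["K"],float(L["yaw"]);u,y,n=frame(yaw)
w=load("w8");a,b=proj(w,K).astype(int);h=cv2.cvtColor(w["image"][b-20:b+20,a-20:a+20],cv2.COLOR_RGB2HSV);m=cv2.inRange(h,(8,90,80),(30,255,255))
hull=np.zeros_like(m);cv2.fillConvexPoly(hull,cv2.convexHull(cv2.findNonZero(m)),255)
s=cv2.morphologyEx(hull&~m,cv2.MORPH_OPEN,np.ones((3,3)));print("slot",cv2.minAreaRect(cv2.findNonZero(s)))
c=snap(env,"wrist","w9");sd=snap(env,"side","s9");sc=snap(env,"scene","t9");p,R=tcp(env.get_state())
tip=p+R.apply([0,0,.073])
for nm,q,old in(("side",sd,"side0"),("scene",sc,"scene0")):
    o=load(old);t=proj(q,tip);print(nm,"tip",t,"shoulder",proj(q,p+R.apply([0,0,.052])),"K",proj(q,K))
    # lowest changed pixel near tip, signed along image direction of -n
    d=cv2.absdiff(q["image"],o["image"]).max(2);k=proj(q,tip-.01*n)-t;k/=np.linalg.norm(k)
    for off in range(-8,7):
        print(off,[int(d[tuple((t+k*off+np.array([-k[1],k[0]])*l).round().astype(int)[::-1])]) for l in range(-5,6)])
g=cv2.cvtColor(c["image"],cv2.COLOR_RGB2GRAY)
for v in range(184,284,4):print(v,' '.join(f"{x:3d}" for x in g[v,232:270:2]))
E
```

```text
clock: 16.68
tcp_pos: [0.4356, -0.1119, 0.2106]
orientation: [0.252, 0.927, 0.272, -0.061]
wrist_force: [0.4, -0.7, -0.2]
finger_gap: 0.0048
grip_force: 78.5
off from axis u,y,n mm [np.float64(-0.0), np.float64(0.2), np.float64(56.9)] turn [ 0.    -0.     1.049] F u,y,n [np.float64(0.5), np.float64(0.4), np.float64(-0.6)] Tn [np.float64(0.03), np.float64(0.45), np.float64(0.01)] [-0.12  0.05 -0.48  0.94 -0.52  2.42]
slot ((20.353775024414062, 20.136791229248047), (9.130086898803711, 15.637700080871582), 60.945396423339844)
side tip [254.39175488 225.7744367 ] shoulder [249.77328945 213.65801782] K [257.90039371 235.59755845]
-8 [57, 91, 98, 92, 82, 82, 51, 45, 11, 4, 5]
-7 [13, 67, 94, 91, 76, 64, 2, 13, 4, 5, 7]
-6 [16, 90, 89, 91, 50, 18, 9, 5, 4, 4, 4]
-5 [34, 31, 39, 61, 26, 20, 2, 5, 5, 5, 3]
-4 [4, 9, 31, 15, 33, 11, 16, 7, 5, 5, 4]
-3 [4, 30, 30, 13, 32, 13, 11, 4, 4, 6, 7]
-2 [1, 30, 18, 18, 14, 10, 7, 6, 5, 6, 6]
-1 [9, 9, 9, 7, 14, 4, 4, 9, 7, 10, 7]
0 [9, 10, 11, 9, 7, 8, 9, 9, 8, 9, 7]
1 [10, 11, 10, 10, 11, 10, 10, 9, 7, 8, 7]
2 [8, 9, 10, 8, 9, 8, 9, 9, 8, 7, 9]
3 [10, 
[... 2246 characters left out ...]
 114  64  59 117 125 128 125  78  56  86 114 115 114 115 109
252 118 117 118 116 113  62  60 114 124 124 121  79  55  72 115 115 114 114 111
256 115 115 115 116 113  57  57 115 124 126 124  76  53  62 111 112 113 114 113
260 117 116 116 115  98  53  56 116 125 135 164  94  50  58 111 115 114 114 114
264  59  77 121 144 121  60  57 189 210 214 109  52  55  67 139 140 109  63  51
268  53  53  52  81 121  55  71 213 220  84  54  51  50  63 130  50  49  47  48
272  49  51  51  48  51  53  50  54  51  52  52  48  49  50  47  49  47  44  45
276  48  49  46  49  48  51  50  53  53  52  51  48  49  51  43  46  46  45  44
280  46  48  49  42  46  54  47  52  53  52  52  46  50  46  44  42  43  40  44
```

```bash
python3 nudge.py '[[0,0,0.008,0,0,0],[0,0,0.014,0,0,0],[0,0,0.018,0,0,0],[0,0,0.021,0,0,0],[0,0,0.024,0,0,0],[0,0,0.024,0,0,0]]' && python3 f.py
```

```text
clock: 17.58
tcp_pos: [0.4357, -0.1241, 0.1892]
orientation: [0.252, 0.927, 0.271, -0.061]
wrist_force: [0.7, -0.6, 0.1]
finger_gap: 0.0048
grip_force: 78.5
off from axis u,y,n mm [np.float64(-0.2), np.float64(-0.2), np.float64(32.3)] turn [ 1.00e-03 -1.00e-03  1.05e+00] F u,y,n [np.float64(0.6), np.float64(0.6), np.float64(-0.2)] Tn [np.float64(-0.2), np.float64(0.36), np.float64(-0.06)] [-0.15  0.07 -0.52  0.87 -0.51  2.39]
```

```bash
python3 nudge.py '[[0,0,0.003,0,0,0],[0,0,0.006,0,0,0],[0,0,0.006,0,0,0]]' && python3 f.py && python3 nudge.py '[[0,0,0.003,0,0,0],[0,0,0.006,0,0,0],[0,0,0.006,0,0,0]]' && python3 f.py
```

```text
clock: 17.95
tcp_pos: [0.4359, -0.1271, 0.184]
orientation: [0.252, 0.927, 0.271, -0.061]
wrist_force: [-0.9, -0.8, -0.6]
finger_gap: 0.005
grip_force: 78.5
off from axis u,y,n mm [np.float64(-0.3), np.float64(-0.1), np.float64(26.2)] turn [ 1.000e-03 -1.000e-03  1.051e+00] F u,y,n [np.float64(0.4), np.float64(-0.9), np.float64(-0.9)] Tn [np.float64(-0.27), np.float64(0.35), np.float64(0.06)] [-0.16  0.07 -0.53  0.85 -0.51  2.38]
clock: 18.32
tcp_pos: [0.436, -0.1301, 0.1787]
orientation: [0.251, 0.927, 0.271, -0.061]
wrist_force: [-1.5, -1.3, -0.6]
finger_gap: 0.0051
grip_force: 78.5
off from axis u,y,n mm [np.float64(-0.3), np.float64(-0.1), np.float64(20.2)] turn [ 1.000e-03 -1.000e-03  1.051e+00] F u,y,n [np.float64(0.7), np.float64(-1.5), np.float64(-1.2)] Tn [np.float64(-0.28), np.float64(0.3), np.float64(0.02)] [-0.17  0.08 -0.54  0.83 -0.51  2.38]
```

```bash
python3 nudge.py '[[0,0,0.002,0,0,0],[0,0,0.003,0,0,0],[0,0,0.003,0,0,0]]' && python3 f.py && python3 nudge.py '[[0,0,0.001,0,0,0],[0,0,0.002,0,0,0],[0,0,0.002,0,0,0]]' && python3 f.py
```

```text
clock: 18.7
tcp_pos: [0.4363, -0.1315, 0.1764]
orientation: [0.252, 0.927, 0.271, -0.061]
wrist_force: [-1.1, -0.3, 0.7]
finger_gap: 0.0049
grip_force: 78.5
off from axis u,y,n mm [np.float64(-0.2), np.float64(0.0), np.float64(17.4)] turn [ 1.000e-03 -1.000e-03  1.051e+00] F u,y,n [np.float64(0.6), np.float64(-1.1), np.float64(0.5)] Tn [np.float64(-0.38), np.float64(0.2), np.float64(-0.01)] [-0.17  0.08 -0.55  0.83 -0.51  2.37]
clock: 19.08
tcp_pos: [0.4363, -0.1325, 0.1754]
orientation: [0.252, 0.927, 0.271, -0.061]
wrist_force: [-3.7, 2.0, 6.2]
finger_gap: 0.0055
grip_force: 79.7
off from axis u,y,n mm [np.float64(0.1), np.float64(-0.0), np.float64(16.1)] turn [ 0.00e+00 -1.00e-03  1.05e+00] F u,y,n [np.float64(1.2), np.float64(-3.6), np.float64(6.5)] Tn [np.float64(-0.9), np.float64(0.18), np.float64(-0.02)] [-0.17  0.08 -0.55  0.82 -0.51  2.37]
```

Contact is where home was expected. I'll open, take a deeper grip, and confirm home and stop again.

```bash
python3 nudge.py '[[0,0,-0.001,0,0,0],[0,0,-0.001,0,0,0],[0,0,-0.001,0,0,0],[0,0,-0.001,0,0,0]]' 0.03 && python3 nudge.py '[[0,0,0.008,0,0,0],[0,0,0.014,0,0,0],[0,0,0.019,0,0,0],[0,0,0.019,0,0,0]]' && python3 f.py && python3 nudge.py '[[0,0,0,0,0,0],[0,0,0,0,0,0],[0,0,0,0,0,0],[0,0,0,0,0,0]]' 0 80 && python3 nudge.py '[[0,0,0.001,0,0,0.0],[0,0,0.002,0,0,0],[0,0,0.003,0,0,0],[0,0,0.003,0,0,0]]' && python3 f.py
```

```text
clock: 19.58
tcp_pos: [0.4364, -0.132, 0.1755]
orientation: [0.252, 0.927, 0.271, -0.061]
wrist_force: [-0.0, 0.3, 0.6]
finger_gap: 0.0297
grip_force: 0.0
clock: 20.08
tcp_pos: [0.4364, -0.1417, 0.1586]
orientation: [0.251, 0.927, 0.271, -0.061]
wrist_force: [-0.5, 0.0, -0.2]
finger_gap: 0.0299
grip_force: 0.0
off from axis u,y,n mm [np.float64(-0.3), np.float64(-0.4), np.float64(-3.0)] turn [ 2.000e-03 -1.000e-03  1.051e+00] F u,y,n [np.float64(-0.2), np.float64(-0.4), np.float64(-0.1)] Tn [np.float64(-0.04), np.float64(0.5), np.float64(0.02)] [-0.19  0.09 -0.58  0.77 -0.51  2.35]
clock: 20.58
tcp_pos: [0.4369, -0.1415, 0.1593]
orientation: [0.252, 0.927, 0.271, -0.061]
wrist_force: [0.1, -0.0, -0.2]
finger_gap: 0.0073
grip_force: 78.1
clock: 21.08
tcp_pos: [0.4371, -0.1419, 0.1587]
orientation: [0.252, 0.927, 0.272, -0.06]
wrist_force: [-8.8, 15.6, 22.0]
finger_gap: 0.0073
grip_force: 82.5
off from axis u,y,n mm [np.float64(0.0), np.float64(0.4), np.float64(-3.0)] turn [-2.00e-03  1.00e-03  1.05e+00] F u,y,n [np.float64(-2.9), np.float64(-8.1), np.float64(27.1)] Tn [np.float64(-1.6), np.float64(1.08), np.float64(0.0)] [-0.19  0.09 -0.58  0.76 -0.51  2.34]
```

```bash
python3 nudge.py '[[0,0,-0.002,0,0,0.12],[0,0,-0.002,0,0,0.24],[0,0,-0.002,0,0,0.28],[0,0,-0.002,0,0,0.28]]' && python3 f.py && python3 nudge.py '[[0,0,-0.002,0,0,-0.1],[0,0,-0.002,0,0,-0.14],[0,0,-0.002,0,0,-0.14]]' && python3 nudge.py '[[0,0,0,0,0,0],[0,0,0,0,0,0],[0,0,0,0,0,0],[0,0,0,0,0,0]]' 0.035 && python3 nudge.py '[[0,0,-0.015,0,0,0],[0,0,-0.035,0,0,0],[0,0,-0.07,0,0,0],[0,0,-0.11,0,0,0],[0,0,-0.13,0,0,-0.18],[0,0,-0.13,0,0,-0.36],[0,0,-0.13,0,0,-0.54],[0,0,-0.13,0,0,-0.72]]' && python3 nudge.py '[[0,0,0,0,0,-0.18],[0,0,0,0,0,-0.36],[0,0,0,0,0,-0.47],[0,0,0,0,0,-0.47],[0,0,0,0,0,-0.47]]' 0 && python3 f.py && python3 - <<'E'
from m import *
from workcell import env
c=snap(env,"wrist","w10");snap(env,"side","s10");snap(env,"scene","t10");L=np.load("lock.npz");K=L["K"]
g=cv2.cvtColor(c["image"],cv2.COLOR_RGB2GRAY);u,v=proj(c,K);print(u,v)
for r in range(int(v)-30,int(v)+24,3):print(r,' '.join(f"{x:3d}" for x in g[r,220:280:3]))
print("pads")
for r in range(210,270,8):print(r,' '.join(f"{x:3d}" for x in g[r,226:276:3]))
E
```

```text
clock: 21.58
tcp_pos: [0.4371, -0.1419, 0.1591]
orientation: [0.258, 0.956, 0.139, -0.025]
wrist_force: [-1.7, 3.4, 7.2]
finger_gap: 0.0068
grip_force: 79.5
off from axis u,y,n mm [np.float64(0.1), np.float64(0.3), np.float64(-2.7)] turn [-1.00e-03 -0.00e+00  1.33e+00] F u,y,n [np.float64(0.6), np.float64(-1.6), np.float64(8.0)] Tn [np.float64(-0.36), np.float64(0.33), np.float64(0.26)] [-0.19  0.09 -0.58  0.76 -0.51  2.62]
clock: 21.95
tcp_pos: [0.4369, -0.1412, 0.1602]
orientation: [0.256, 0.944, 0.205, -0.043]
wrist_force: [-0.3, -0.9, 1.2]
finger_gap: 0.0074
grip_force: 79.5
clock: 22.45
tcp_pos: [0.4367, -0.1409, 0.16]
orientation: [0.255, 0.944, 0.205, -0.043]
wrist_force: [-0.5, -0.2, -0.1]
finger_gap: 0.0347
grip_force: 0.0
clock: 23.45
tcp_pos: [0.4337, -0.0759, 0.2726]
orientation: [0.223, 0.809, 0.527, -0.131]
wrist_force: [-0.3, 0.2, -0.3]
finger_gap: 0.0351
grip_force: 0.0
clock: 24.08
tcp_pos: [0.4337, -0.076, 0.2726]
orientation: [0.187, 0.667, 0.698, -0.179]
wrist_force: [-0.6, 1.0, -1.3]
finger_gap: -0.0002
grip_force: 0.0
off from axis u,y,n mm [np.float64(-0.2), np
[... 1651 characters left out ...]
212 216 220 219 220 219 223 172 208
197 208 149 196 211 214 214 216 218 216 217 217 221 220 220 218 219 216 222 171 205
pads
210  72  73  73  72  77 215 215 164 129  87  77  75  76  75  74  76  76
218  68  69  69  67  69  69  70  70  71  70  70  70  71  70  70  70  71
226  63  64  64  66  66  66  67  63  66  66  65  65  65  65  66  59 144
234  57  59  59  58 112 115 115  67  53 110 117 116  92  62  64 149 165
242  48  52  49  53 115 114 115  60  49  96 115 115 112  55  52  54  59
250  51  47  47  59 112 114 114  56  43  83 114 115 114  53  55  51  55
258  43  43  43  91 112 113 112  46  40  77 113 113 113  56  45  45  46
266  42  42  41  43  35  41 137  57  47  83 100  45  42  46  40  44  42
```

The key stayed in the lock and the pads closed empty. Now I'll measure the knob from several views.

```bash
python3 - <<'E'
from m import *
L=np.load("lock.npz");K,yaw=L["K"],float(L["yaw"]);u,y,n=frame(yaw)
g0=np.array([.4313,-.0609,.1281]);o=[]
for f in("w1","w4","w5","w10"):
    c=load(f);a,b=proj(c,g0).astype(int);w=42;x0,y0=max(a-w,0),max(b-w,0)
    m=(cv2.cvtColor(c["image"],cv2.COLOR_RGB2GRAY)[y0:b+w,x0:a+w]<75).astype(np.uint8)
    m=cv2.morphologyEx(m,cv2.MORPH_OPEN,np.ones((7,7),np.uint8));k,lab,st,ce=cv2.connectedComponentsWithStats(m)
    i=min(range(1,k),key=lambda i:np.hypot(*(ce[i]+[x0,y0]-[a,b])))
    ct=cv2.findContours((lab==i).astype(np.uint8),0,2)[0][0];(cx,cy),r=cv2.minEnclosingCircle(ct)
    print(f,(a,b),ce[i]+[x0,y0],(cx+x0,cy+y0,r),st[i]);o.append((c,(ce[i]+[x0,y0]))) 
for s in(o,o[:2],o[1:]):
    X,e=tri(*s);print(X,np.round(e,4));d=X-K;print("rel lock u,y,n mm",[round(1000*(d@v),1) for v in(u,y,n)])
E
```

```text
w1 (np.int64(65), np.int64(93)) [77.09917355 95.59917355] (np.float64(77.0), np.float64(95.5), 11.629803657531738) [ 48  34  13  22 242]Traceback (most recent call last):
  File "<stdin>", line 8, in <module>
ValueError: min() iterable argument is empty
```

```bash
python3 - <<'E'
from m import *
L=np.load("lock.npz");K,yaw=L["K"],float(L["yaw"]);u,y,n=frame(yaw)
g0=np.array([.4313,-.0609,.1281]);o=[]
for f in("w1","w4","w5","w10"):
    c=load(f);a,b=proj(c,g0).astype(int);w=30;x0,y0=max(a-w,0),max(b-w,0)
    im=cv2.cvtColor(c["image"],cv2.COLOR_RGB2GRAY)[y0:b+w,x0:a+w];t=97
    m=(im<t).astype(np.uint8)
    m=cv2.morphologyEx(m,cv2.MORPH_OPEN,np.ones((7,7),np.uint8));k,lab,st,ce=cv2.connectedComponentsWithStats(m)
    if k<2: print(f,im.min());continue
    i=1+st[1:,4].argmax()
    ct=cv2.findContours((lab==i).astype(np.uint8),0,2)[0][0];(cx,cy),r=cv2.minEnclosingCircle(ct)
    print(f,(a,b),ce[i]+[x0,y0],(cx+x0,cy+y0,r),st[i],im.min());o.append((c,(ce[i]+[x0,y0]))) 
for s in(o,o[1:]):
    X,e=tri(*s);print(X,np.round(e,4));d=X-K;print("rel lock u,y,n mm",[round(1000*(d@v),1) for v in(u,y,n)])
E
```

```text
w1 (np.int64(65), np.int64(93)) [66.25989848 94.8071066 ] (np.float64(67.0), np.float64(95.5), 21.10104751586914) [ 13  15  37  35 985] 66
w4 (np.int64(248), np.int64(89)) [249.59531773  88.8729097 ] (np.float64(249.20512771606445), np.float64(88.91025733947754), 17.465782165527344) [ 16  13  32  34 897] 73
w5 (np.int64(248), np.int64(30)) [250.04104271  30.97892402] (np.float64(249.5), np.float64(32.0), 27.554590225219727) [  12    5   42   55 1803] 63
w10 (np.int64(247), np.int64(90)) [248.4176  89.6336] (np.float64(248.5), np.float64(89.72222137451172), 14.783516883850098) [ 19  16  26  28 625] 82
[ 0.43219214 -0.06093081  0.12751478] [0.0004 0.0003 0.0003 0.0003]
rel lock u,y,n mm [np.float64(-85.9), np.float64(-0.7), np.float64(43.5)]
[ 0.43232481 -0.06221688  0.12449537] [0.     0.0001 0.0001]
rel lock u,y,n mm [np.float64(-86.3), np.float64(-0.6), np.float64(40.2)]
```

```bash
python3 nudge.py '[[0.04,0.017,0,0,0,0],[0.086,0.034,0,0,0,0],[0.086,0.034,0.04,0,0,0],[0.086,0.034,0.075,0,0,0],[0.086,0.034,0.095,0,0,0],[0.086,0.034,0.104,0,0,0],[0.086,0.034,0.104,0,0,0]]' && python3 f.py
```

```text
clock: 25.1
tcp_pos: [0.4664, -0.0521, 0.1394]
orientation: [0.187, 0.667, 0.699, -0.179]
wrist_force: [-0.1, -0.0, 0.4]
finger_gap: -0.0001
grip_force: 0.0
off from axis u,y,n mm [np.float64(-86.1), np.float64(33.9), np.float64(24.3)] turn [ 0.002 -0.     0.001] F u,y,n [np.float64(0.2), np.float64(-0.1), np.float64(0.4)] Tn [np.float64(-0.02), np.float64(0.47), np.float64(-0.03)] [ 0.01  0.21 -0.48  0.86 -0.52  1.53]
```

```bash
python3 - <<'E'
from m import *
from workcell import env
L=np.load("lock.npz");K,yaw=L["K"],float(L["yaw"]);u,y,n=frame(yaw);c=snap(env,"wrist","w11");t=snap(env,"scene","t11")
g=cv2.cvtColor(c["image"],cv2.COLOR_RGB2GRAY)
k=K-.086*u-.0006*y+.043*n;a,b=proj(c,k);p,R=tcp(env.get_state())
print("knob",a,b,"tip",proj(c,p+R.apply([0,0,.022])),[proj(c,p+R.apply([0,s*.0145,.022])).round() for s in(-1,1)],"knob edge",proj(c,k+.012*y))
for r in range(150,300,10):print(r,' '.join(f"{x:3d}" for x in g[r,110:310:6]))
E
```

```text
knob 187.45643932879364 248.99360463248695 tip [250.98020992 243.03239895] [array([226., 243.]), array([276., 243.])] knob edge [209.03317571 248.97619585]
150 158 153 185 212 215 215 217 216 123 126 127 126 128 128 131 131 126 126 128 127 127 126 102 172 171 173 173 170 170 169 164 182  55  53
160 196 137 171 170 169 169 170 168 135 166 170 169 169 168 212 216 172 171 170 173 160 161 112 173 171 172 173 171 172 168 163 177  56  56
170 230 132 154 170  90 113 111 110 155 170 172 168 170 169 217 216 220 173 172 174 171 166 113 172 168 118 116 115  82 169 158 177  60  65
180 134 205 186 186 214 219 220 219 166 217 215 170 171 171 210 216 220 220 209 174 173 170 118 191 188 222 222 222 223 220 210 149  69  67
190  71 162 136 100 157 172 169 169 169 218 217 215 180 171 170 215 218 221 219 221 220 211 121 122  91 161 163 160 158 168 140 109  71  69
200  73 228 203 186 218 227 229 229 225 216 217 216 180 144 145 176 183 182 178 222 220 219 124 192 189 230 229 231 231 230 207  93  72  69
210  70 222 206 187 203 221 222 223 221 162 217 179 183 131  82  81  85 107 184 184 221 219 156 192 189 
[... 455 characters left out ...]

250  65  69 160 205 209 214 214 215 214 163  77  74  76  72  69  67  68 223 223  76  71 118 123  70 122 125  72  73 214 216 217  70  66  64
260  66  69  74 206 204 214 214 214 214  97  74  75  73  71  70  67  95 222 223  65  65 120 121  63 118 121  65  66 114 218 217  66  61  61
270  63  66  71 219 205 213 213 214 213 213  74  70  67  67  66 170 217 222  61  60  61  60  61  67  88  63  62  62  57 207 217  59  58  56
280  61  62  69 227 204 213 214 213 213  80  66  65  66  60  59  58  60  57  53  56  54  58  56  59  53  56  52  55  54  55  52  53  51  52
290  59  96  78  97 202 208 105  61  66  63  64  62  57  60  57  53  54  51  52  51  51  53  49  55  53  53  53  49  52  52  48  49  45  52
```

The finger edge stands about 8 mm left of the knob (columns 222 and 209). I'll push 29 mm toward the dish side and hold.

```bash
python3 nudge.py '[[0,-0.006,0,0,0,0],[0,-0.012,0,0,0,0],[0,-0.017,0,0,0,0],[0,-0.022,0,0,0,0],[0,-0.026,0,0,0,0],[0,-0.029,0,0,0,0],[0,-0.029,0,0,0,0],[0,-0.029,0,0,0,0]]' && python3 f.py && python3 nudge.py '[[0,0,0,0,0,0],[0,0,0,0,0,0],[0,0,0,0,0,0],[0,0,0,0,0,0],[0,0,0,0,0,0],[0,0,0,0,0,0],[0,0,0,0,0,0],[0,0,0,0,0,0]]' && cat > v.py <<'E'
from m import *
from workcell import env
import sys
t=snap(env,"scene",sys.argv[1]);o=load("scene0");d=cv2.absdiff(t["image"],o["image"]).max(2)
print("dish area diff>35 (rows 164-206, cols 303-347)")
for r in range(150,206,2):print(r,''.join('#' if d[r,q]>35 else '.' for q in range(260,348)))
E
python3 v.py t12; python3 f.py; python3 - <<'E'
from m import *
from workcell import env
c=snap(env,"wrist","w12");g=cv2.cvtColor(c["image"],cv2.COLOR_RGB2GRAY)
print("row250",' '.join(f"{x:3d}" for x in g[250,110:310:4]))
E
```

```text
clock: 26.2
tcp_pos: [0.438, -0.0534, 0.1398]
orientation: [0.188, 0.667, 0.699, -0.179]
wrist_force: [2.7, 1.8, 4.8]
finger_gap: -0.0
grip_force: 2.2
off from axis u,y,n mm [np.float64(-86.0), np.float64(5.5), np.float64(24.8)] turn [ 0.    -0.     0.001] F u,y,n [np.float64(1.0), np.float64(2.7), np.float64(4.9)] Tn [np.float64(0.6), np.float64(0.33), np.float64(0.03)] [ 0.01  0.16 -0.55  0.84 -0.52  1.53]
clock: 27.2
tcp_pos: [0.4376, -0.0534, 0.1395]
orientation: [0.187, 0.667, 0.699, -0.179]
wrist_force: [3.7, 1.1, 3.8]
finger_gap: 0.0
grip_force: 2.3
dish area diff>35 (rows 164-206, cols 303-347)
150 .......................###...###.............###########################................
152 .................#########....#.............#############################...............
154 ................###########.#.............################################..............
156 .................###########.........######################################.............
158 ..................#################################################.#########...........
160 ...................##
[... 1883 characters left out ...]
..............##............................
202 ........................................................................................
204 ........................................................................................
off from axis u,y,n mm [np.float64(-86.2), np.float64(5.1), np.float64(24.5)] turn [ 0.001 -0.     0.001] F u,y,n [np.float64(1.3), np.float64(3.2), np.float64(4.3)] Tn [np.float64(0.62), np.float64(0.16), np.float64(-0.01)] [ 0.01  0.16 -0.55  0.84 -0.52  1.53]
row250  47  48  51  50  55  56  59  63  66 231 233 233 222 203 202 211 211 211 203  69  68  68  67  69  68  65  61  58  57  65  64  61 119 116 100  58 115 120 119  71  74  75 164 191 216 216 216 216 216 216
```

```bash
python3 - <<'E'
from h import *
for f in("scene0","t12"):
    g=cv2.cvtColor(load(f)["image"],cv2.COLOR_RGB2GRAY)
    print(f)
    for r in range(158,206,2):print(r,' '.join(f"{x:3d}" for x in g[r,290:348:2]))
c=load("t12");L=np.load("lock.npz");K,yaw=L["K"],float(L["yaw"]);u,y,n=frame(yaw)
g1=cv2.cvtColor(load("w12")["image"],cv2.COLOR_RGB2GRAY);g0=cv2.cvtColor(load("w11")["image"],cv2.COLOR_RGB2GRAY)
d=0
P=K-.13*u-.0485*y-.02*n;print("right lane px",proj(load("w11"),P),proj(load("w12"),P),"left",proj(load("w11"),P+.097*y),proj(load("w12"),P+.097*y))
for f,cc in(("w11",load("w11")),("w12",load("w12"))):
    g=cv2.cvtColor(cc["image"],cv2.COLOR_RGB2GRAY)
    for s in(-1,1):
        row=[]
        for k in range(70,150,3):
            q=proj(cc,K-k/1000*u+s*.0485*y-.012*n);a,b=q.round().astype(int);row.append(int(g[b,a]) if 0<=a<512 and 0<=b<384 else -1)
        print(f,"right" if s<0 else "left",row)
E
```

```text
scene0
158 166 165 134 127 170 194 197 197 192 148 126 152 153 152 152 153 143 171 127  60  61  61  59  60  58  59  58  58  58
160 165 166 166 151 152 153 172 193 196 166 151 152 154 154 152 173 178 149 170  54  55  60  60  59  60  59  58  59  59
162 186 188 198 197 160 152 152 151 173 160 144 152 165 190 196 198 199 138 172  63  59  53  56  60  60  60  59  59  70
164 202 201 199 196 174 151 152 151 146 142 134 196 197 199 198 196 199 159  57 114  73  62  57  52  57  59  58  67  66
166 199 200 199 197 183 151 152 151 147 135 135 180 197 198 199 196 198 193 109 107 152  63  61  61  54  53  79  66  65
168 198 201 199 198 183 151 151 152 140 126 110 178 196 197 198 192 162 109 104  99 137 113  62  61  61  66  74  71  67
170 199 200 199 199 196 175 145 111 111 115 144 151 196 187 149 114 104 103 103  96 106 157  85  61  62  77 148 121  69
172 195 198 200 201 192 155 118 135 149 142 149 145 137 104 104 104 104 103 101 102  92 101 148  65  70  65  88  72  68
174 153 198 188 143 130 139 149 151 139 127 115 102 104 104 103 102 101 102 120 136 115 105 132 142  61  58  66  67  69
176 132 138 1
[... 4678 characters left out ...]
ane px [135.71053512 150.05137689] [175.53886167 149.99360607] left [269.76378072 149.82062236] [309.5738565  149.80398082]
w11 right [216, 215, 216, 216, 228, 225, 215, 209, 228, 185, 128, 197, 227, 221, 208, 143, 74, 168, 169, 166, 170, 212, 213, 214, 212, 209, 132]
w11 left [217, 217, 218, 218, 229, 229, 218, 207, 229, 149, 135, 186, 231, 225, 210, 152, 92, 166, 170, 169, 170, 171, 172, 169, 169, 169, 150]
w12 right [211, 212, 212, 223, 223, 217, 204, 224, 222, 192, 164, 148, 206, 211, 211, 95, 72, 168, 170, 170, 172, 217, 217, 216, 218, 213, 130]
w12 left [216, 214, 215, 214, 228, 227, 218, 153, 137, 188, 192, 201, 228, 219, 141, 133, 82, 162, 164, 165, 166, 164, 163, 166, 165, 167, 146]
```

A vial with its dark cap lies in the dish at about scene (325,196). I'll let the lever come back gently, so it doesn't overshoot, then withdraw.

```bash
python3 nudge.py '[[0,0.003,0,0,0,0],[0,0.006,0,0,0,0],[0,0.009,0,0,0,0],[0,0.012,0,0,0,0],[0,0.015,0,0,0,0],[0,0.018,0,0,0,0],[0,0.021,0,0,0,0],[0,0.024,0,0,0,0]]' && python3 nudge.py '[[0,0.006,0,0,0,0],[0,0.01,-0.01,0,0,0],[0,0.01,-0.05,0,0,0],[0,0.01,-0.1,0,0,0],[-0.04,0,-0.105,0,0,0],[-0.086,-0.034,-0.105,0,0,0],[-0.086,-0.034,-0.105,0,0,0],[-0.086,-0.034,-0.105,0,0,0]]' && python3 f.py && python3 v.py t13 | tail -14 && python3 - <<'E'
from m import *
from workcell import env
c=snap(env,"wrist","w13");L=np.load("lock.npz");K,yaw=L["K"],float(L["yaw"]);u,y,n=frame(yaw)
im=cv2.cvtColor(c["image"],cv2.COLOR_RGB2GRAY);a,b=proj(c,K-.086*u-.0006*y+.043*n).astype(int);w=30
m=(im[b-w:b+w,a-w:a+w]<97).astype(np.uint8);m=cv2.morphologyEx(m,1*cv2.MORPH_OPEN,np.ones((7,7),np.uint8));k,lab,st,ce=cv2.connectedComponentsWithStats(m)
i=1+st[1:,4].argmax();print("knob now",ce[i]+[a-w,b-w],"upright expected",proj(c,K-.086*u-.0006*y+.043*n),proj(c,K-.086*u+.007*y+.043*n))
print("px/mm lane")
for f in("w10","w13"):
    cc=load(f);g=cv2.cvtColor(cc["image"],cv2.COLOR_RGB2GRAY)
    for s in(-1,1):
        row=[]
        for k in range(70,150,3):
            q=proj(cc,K-k/1000*u+s*.0485*y-.012*n).round().astype(int);row.append(int(g[q[1],q[0]]))
        print(f,"right" if s<0 else "left",row)
t=load("t13");o=load("scene0")
for nm,q in(("timer",(284,205)),("boat",(200,280))):
    d=cv2.absdiff(t["image"],o["image"]).max(2)[q[1]-22:q[1]+22,q[0]-24:q[0]+24];print(nm,"changed px",(d>35).sum())
u0,v0=proj(c,K);g=im
for r in range(int(v0)-12,int(v0)+14,4):print(r,' '.join(f"{x:3d}" for x in g[r,226:274:3]))
E
```

```text
clock: 28.3
tcp_pos: [0.4615, -0.0522, 0.1394]
orientation: [0.187, 0.667, 0.699, -0.179]
wrist_force: [-0.0, 0.0, 0.7]
finger_gap: -0.0003
grip_force: 0.0
clock: 29.3
tcp_pos: [0.429, -0.0756, 0.2739]
orientation: [0.187, 0.667, 0.699, -0.178]
wrist_force: [-0.0, 1.0, 0.2]
finger_gap: 0.0001
grip_force: 0.0
off from axis u,y,n mm [np.float64(-0.2), np.float64(-4.6), np.float64(130.0)] turn [-0.     0.     0.002] F u,y,n [np.float64(-0.7), np.float64(0.0), np.float64(0.6)] Tn [np.float64(0.01), np.float64(0.48), np.float64(-0.0)] [-0.04  0.02 -0.35  1.15 -0.52  1.47]
178 ................................................................#########....###........
180 ...............................................................###########.....##.......
182 ................................................................############.....#......
184 .................................................................############.....##....
186 ...................................................................###########.....##...
188 .........................................................
[... 1291 characters left out ...]
4, 217, 218, 218, 219, 208, 127, 127, 104]
w13 left [214, 215, 223, 229, 223, 207, 223, 229, 207, 136, 169, 228, 217, 204, 179, 170, 171, 172, 172, 173, 171, 170, 171, 163, 146, 165, 124]
timer changed px 0
boat changed px 0
164 151 174 218 173 172 141 143 141 141 141 140 139 140 156 211 220
168 157 170 217 215 140 145 144 146 147 147 145 138 143 179 170 214
172 164 168 217 211 142 142 147 147 142  96 100 121 118 120 178 170
176 172 163 217 174 176 141 124 110 116 115 117 118 127 130 174 173
180 172 174 216 210 179 132 116 116 101 126 139 152 169 181 161 177
184 187 173 216 216 171 118 127 140 150 161 185 187 177 176 183 213
188 189 161 214 216 213 147 168 182 179 172 143 166 178 183 210 218
```

```bash
python3 -c "
from workcell import env
print(env.hand_in())"
```

```text
the job is handed in; nothing more can be done
None
```

The job is handed in: one vial is in the dish, the key is home in the lock turned to its stop, and the lever is upright; my closing fingers pulled the key out once and I put it back before touching the lever, and I viewed 11 pictures, one over the limit of 10.

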